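Unhook the sample caddy and pack it into the service tray

ROBOT

A 6-joint arm with a two-finger parallel gripper is mounted at the origin on the work surface. World frame = base frame: x ahead of the robot, y to its left, z up, the work surface at z = 0. Lengths are in m, angles in rad, forces in N, time in s.
With the tool pointing down it reaches from about 0.25 to 0.725 m from the base axis. Payload 9.7 kg.
Tool frame: the origin (TCP) lies where the fingers leave the gripper's body, on its centre line; the fingertips stand env.tip_reach ahead of it and the grasp point (between the pads) lies 54 mm ahead of it (env.tip_reach is the distance from the TCP to the fingertips, in m); z points along the fingers, x is the direction in which the jaws open and shut, and the axes are right-handed (so a half turn about z gives the same grasp; the last joint's range is limited). The gripper opens to 85 mm and grips with 20 to 120 N. Pads are 22 mm wide; open, the fingers measure 114 mm over their backs; the gripper's body (76 mm by 85 mm) begins 54 mm behind the grasp point. The pads swing forward as they close: fully open they stand 13 mm farther back than shut.
Start: joints at [-1.206, 0.087, 0.176, 1.66, 0, 1.571], TCP at [0.196, -0.514, 0.304] pointing down, gripper open.
Joint ranges: [-3.13, 3.13], [-0.85, 1.81], [-1.15, 1.24], [-2.2, 2.28], [-1.44, 1.52], [-3.14, 3.14]. Speed limits (rad/s): [2.22, 2.22, 2.57, 3.14, 3.14, 3.14].

INTERFACE

Orientations are given as [roll, pitch, yaw] about the fixed x, y, z axes, in that order (R = Rz(yaw) Ry(pitch) Rx(roll)).
In Python, from cell import env, viewer gives the robot as it stands.
- The arm moves only by the tool carry_out, never from a script. Its argument "targets" is a list of rows, each a list of 3 entries, a list of its own where there are three numbers: the opening, from 0 (shut) to 1 (fully open), then the shift along the tool's x, y, z in cm, then the turn, a rotation vector about the tool's x, y, z in degrees. In form: [[gripper, [tx, ty, tz], [rx, ry, rz]], ...]. A call has 1 to 5 rows; each row shifts and turns the commanded pose from where the row before left it, along the tool's axes as they then stand; what a row does not reach is not made up. A row lasts 1/10 s, in which the tool goes at most 50 mm and 8.59 degrees, less where a joint would pass 70% of its speed; a pose out of reach is approached as far as the arm can. A call is refused whole if a number of a shift passes 5 or a number of a turn 8.59, either way. A call with a gripper value outside its range is refused whole. The fingers move at their own pace and stop on an object; "grip_force" is the grip in N (left out, the last holds). Time passes only in rows, so rows that do not move let the fingers close. It gives the time, the measured TCP pose, the force and the opening at its end, in the units of the state.
- env.sense(): the state, without advancing time (a new reading comes with each control period).
- viewer.get_image(name): name is "side" or "top"; returns the picture (420x560x3 uint8, red, green, blue); there is no depth.
- viewer.camera_info(name): a dict with "fx", "fy", "cx", "cy" (pixels), "world_from_camera" (4x4, takes a point from camera to world coordinates). Camera axes: x right, y up, looking along -z (the intrinsics and any distortion apply to the point x, -y, -z); pixel columns grow to the right and rows downward; lengths in m; the calibration is good to about 2 mm. A picture is of the moment at which its call begins. camera_info takes no time and is no camera call.
- env.sign_off(): hands the job in, once; it reports no verdict.
The state is a dict: "t": time; "qpos": joint angles; "joint_vel": joint speeds; "joint_efforts": joint torques, N m; "tool_pos": TCP position; "ee_rot": TCP orientation; "contact_force": force on the tool from outside, world axes, zero at the start; "torque": the same for the moment, N m; "gripper_width": finger opening in m.
Only numpy, scipy, OpenCV 4.12 (cv2) and the standard library are available. Lean on these libraries where they do the work, as an engineer would, in place of code of your own. Each camera call takes 0.05 s, during which the arm holds its last target. There are 200 camera calls.

TASK

Pack the aluminium service tray. First push the carton standing in it fully home into the high-walled corner, flush with both high walls; then unhook the grey caddy from the white panel (slide it up until its keyholes' wide ends are at the stud heads, and draw it off forwards) and set it down in the tray without dropping it, its long side flush against the carton's long side and its end against the same high side wall as the carton's end. Leave everything else where it stands.

Things in the scene. Friction and masses are not known exactly. Their poses are not given: they have to be found in the camera images.
- tray: Fixed aluminium tray, 212 x 252 mm outside (x, y), floor 4 mm, walls 6 mm thick. Origin: centre of its underside. Its +x wall (far from the robot) and +y wall (robot's left) are 45 mm high and meet in the high-walled corner; the other two are lips 15 mm high. Inside: x -100..+100, y -120..+120 mm. Yaw within 0.3 rad; stands left or right.
- carton: Loose closed cardboard carton with a paper band, 60 x 150 x 50 mm (x, y, z), about 0.3 kg, standing on the tray's floor a few cm short of the corner, slightly turned. Origin: centre of its underside. Fully home, its origin is at x +70, y +45 mm in the tray's frame, axes parallel to the tray's.
- caddy: Loose open grey plastic caddy hanging on the panel, 64 x 120 mm (x, y), tub 45 mm high, about 0.4 kg. Origin: centre of the underside. Its -x side is a steel back plate 4 mm thick, 120 mm wide, 105 mm high. Packed, its origin is at x +8, y +60 mm in the tray's frame, axes parallel (either way round), underside on the floor (z 4 mm).
- caddy_grip (a point): Where to grip the caddy: on its handle, an upright wall on its middle plane, 12 mm thick along y, 36 mm long along x, free from the tub's rim (z 45) up to z 105 mm. This point is at x +5, y 0, z 82 mm in the caddy's frame; grip across y.
- caddy_keyhole (a point): Centre of the wide end of the keyhole slot at the caddy's y +35 mm (x -30, z 62 mm); an equal slot is at y -35 mm. Wide end 22 mm across; above it the narrow part, 9 mm wide, runs up to z 89 mm. Hung, the studs are at the top of the narrow parts; raised 24 mm (+-3 mm) the heads face the wide ends and the caddy comes off along its +x.
- panel: Fixed white upright panel, 12 mm thick (x), 200 mm wide, 155 mm high, on an 8 mm thick foot from x -60 to +90 mm. Origin: centre of the upright's underside. Its +x face (away from the robot) has two studs at y -35, +35, z 136 mm: shank 6 mm across, 6 mm long; head 14 mm across, 4 mm thick. The caddy hangs parallel to it, origin at x +39, z +50 mm. Yaw within 0.3 rad; stands opposite the tray.
- jar: Bystander: small white screw-top jar, 36 mm across, 45 mm tall, between tray and panel.
- stopper: Bystander: low cork cone stopper, 36 mm across, 30 mm tall, between tray and panel.
- screwdriver: Bystander: screwdriver with grey handle, 140 mm long, lying beyond the work.
- reagent: Bystander: amber bottle, 66 mm across, 150 mm tall, beyond the work.
- mug: Bystander: white mug, 76 mm across, 90 mm tall, beyond the work.
- can: Bystander: white can, 66 mm across, 110 mm tall, beyond the work.
Not all that is in view belongs to the job. What is shaped like the panel but orange is not meant.

How it is judged:
On the way, in this order (a step that is already met when the one before it is completed fails the run):
1. the carton stands in the high-walled corner, within 4 mm of both high walls and square to them (x of carton in the frame of tray above 0.066 m and y of carton in the frame of tray above 0.041 m and z of carton in the frame of tray below 0.008 m and angle between the x axis of carton and the x axis of tray, either way round below 0.05 rad and angle between carton's own z axis and vertical below 0.05 rad), for 0.2 s.
2. the caddy has been slid up at least 17 mm while still on the studs (z of caddy in the frame of panel above 0.067 m and x of caddy in the frame of panel below 0.047 m), for 0.04 s.
3. the caddy has been drawn off the studs, more than 25 mm from where it hung (x of caddy in the frame of panel above 0.064 m), for 0.04 s.
At the end, for the whole second after the job is handed in: The carton stands upright on the tray's floor within 5 mm of both high walls; the caddy stands upright on the floor within 6 mm of flush with the carton's long side and within 6 mm of the high +y wall; both square to the tray within 0.05 rad and at rest (x of carton in the frame of tray above 0.065 m and y of carton in the frame of tray above 0.04 m and z of each of carton, caddy in the frame of tray below 0.008 m and angle between the x axis of each of carton, caddy and the x axis of tray, either way round below 0.05 rad and angle between each of carton, caddy's own z axis and vertical below 0.05 rad and x of caddy in the frame of tray between 0.002 and 0.014 m and y of caddy in the frame of tray above 0.054 m and linear speed of each of caddy, carton below 0.02 m/s); the robot touches nothing.
It fails at once if a bystander is moved more than 30 mm (distance of any of jar, stopper, screwdriver, reagent, mug, can from where it was at the start of the episode above 0.03 m).
It fails at once if the caddy is dropped (moves faster than 0.6 m/s out of the fingers) (linear speed of caddy above 0.6 m/s and contact force between caddy and the fingers below 0.2 N).
It also fails if it takes over 66 s, if anything falls off the work surface, if the arm or the gripper's body presses on something with over 40 N, if the wrist force passes 120 N, or if a joint passes its speed limit or range.

## Working session

There is one attempt and no reset: what is moved stays moved. The work goes in short steps, Python scripts to look and compute and a tool call to move; the robot and the scene stay as the last step left them, time stands still between calls to the robot, and variables do not carry over. Pictures are saved under pics/ and viewed, about 8 in all and at most 12, crops included, and the job is handed in when it is done.

Besides the shell and the picture viewer there is one more tool, called after "Request:" as name(argument=value, ...), one argument or row to a line, values as JSON. carry_out: Moves the arm, as the interface text tells. Its arguments: {"type":"object","properties":{"targets":{"type":"array"},"grip_force":{"type":"number"}},"required":["targets"]}

```bash
ls; mkdir -p pics
python3 - <<'E'
from cell import env, viewer
import cv2,numpy as np
np.set_printoptions(precision=4,suppress=True)
print(env.tip_reach, env.sense())
for n in ("top","side"):
    im=viewer.get_image(n); cv2.imwrite(f"pics/{n}0.png",im[...,::-1]); 
    i=viewer.camera_info(n); print(n,{k:(v if k!='world_from_camera' else np.array(v)) for k,v in i.items()})
    cv2.imwrite(f"pics/{n}0v.png",cv2.resize(im[...,::-1],(800,600),interpolation=cv2.INTER_CUBIC))
E
```

```text
pics
0.0726 {'t': 0.0, 'qpos': array([-1.206 ,  0.0874,  0.1752,  1.6598,  0.    ,  1.5708]), 'joint_vel': array([ 0.001 ,  0.0002, -0.0018,  0.001 ,  0.001 ,  0.0012]), 'joint_efforts': array([ -0.0008, -52.0386,  46.4808,   0.0162,  -0.0001,   0.    ]), 'tool_pos': array([ 0.1962, -0.5137,  0.3032]), 'ee_rot': array([-3.1416,  0.0013, -1.206 ]), 'contact_force': array([-0.3247,  0.076 , -0.3109]), 'torque': array([-0.0184, -0.0413,  0.0025]), 'gripper_width': 0.08535703971371984}
top {'fx': 409.87459689969205, 'fy': 409.87459689969205, 'cx': 276.23891874923754, 'cy': 213.951354893069, 'world_from_camera': array([[-0.0203,  0.9978, -0.0635,  0.4907],
       [-0.9998, -0.0207, -0.0058,  0.0091],
       [-0.0071,  0.0633,  0.998 ,  1.0645],
       [ 0.    ,  0.    ,  0.    ,  1.    ]])}
side {'fx': 495.33791157809753, 'fy': 495.33791157809753, 'cx': 289.56673244307, 'cy': 208.1053894836892, 'world_from_camera': array([[-0.7572,  0.4835, -0.4391,  0.1058],
       [-0.6529, -0.5788,  0.4885,  0.4863],
       [-0.018 ,  0.6566,  0.754 ,  0.8762],
       [ 0.    ,  0.    ,  0.    ,  1.    ]])}
```

View pics/top0v.png

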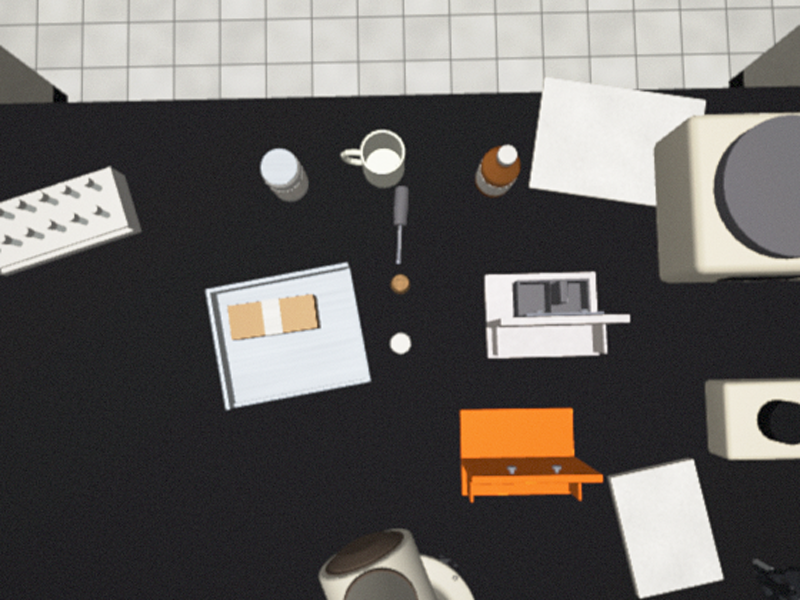

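View pics/side0v.png

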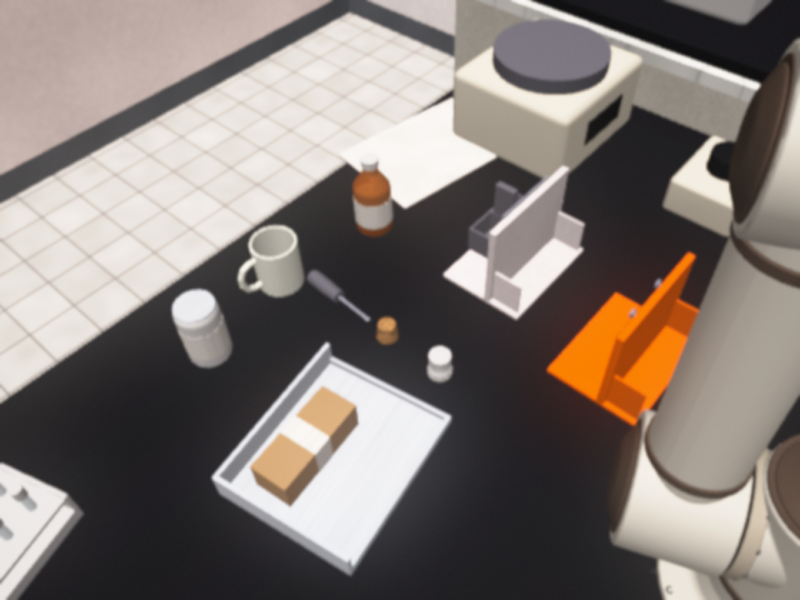

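```bash
cat > fit.py <<'E'
import numpy as np, cv2
from scipy.optimize import minimize
from cell import env, viewer
S=4
def proj(n,P):
    i=viewer.camera_info(n); T=np.linalg.inv(np.array(i['world_from_camera']))
    c=P@T[:3,:3].T+T[:3,3]
    return np.c_[i['cx']+i['fx']*c[:,0]/-c[:,2], i['cy']+i['fy']*c[:,1]/c[:,2]]
def box(x0,x1,y0,y1,z0,z1): return np.array([[x,y,z] for x in(x0,x1) for y in(y0,y1) for z in(z0,z1)])/1000
def place(p,P,z=0):
    c,s=np.cos(p[2]),np.sin(p[2]); return np.c_[P[:,0]*c-P[:,1]*s+p[0],P[:,0]*s+P[:,1]*c+p[1],P[:,2]+z]
def sil(n,p,boxes,z=0,shape=(420,560)):
    m=np.zeros((shape[0]*S,shape[1]*S),np.uint8)
    for b in boxes:
        q=proj(n,place(p,b,z)); h=cv2.convexHull(((q+.5)*S*16-8).astype(np.int32)); cv2.fillConvexPoly(m,h,255,shift=4)
    return cv2.resize(m,shape[::-1],interpolation=cv2.INTER_AREA)/255.
def fit(masks,boxes,p0,z=0):
    B={n:cv2.GaussianBlur(m.astype(float),(0,0),1.2) for n,m in masks.items()}
    f=lambda p:sum(((cv2.GaussianBlur(sil(n,p,boxes,z),(0,0),1.2)-B[n])**2).sum() for n in B)
    s=np.array(p0)+np.vstack([np.zeros(3),np.diag([.02,.02,.1])])
    r=minimize(f,p0,method='Nelder-Mead',options=dict(initial_simplex=s,xatol=1e-4,fatol=.05))
    s=r.x+np.vstack([np.zeros(3),np.diag([-.004,.004,.02])])
    r=minimize(f,r.x,method='Nelder-Mead',options=dict(initial_simplex=s,xatol=1e-5,fatol=.01))
    return r.x,r.fun
def comp(m,seed):
    n,l,st,c=cv2.connectedComponentsWithStats(m.astype(np.uint8)); u,v=seed
    o=(l==l[v,u]).astype(np.uint8)
    cs,_=cv2.findContours(o,cv2.RETR_EXTERNAL,cv2.CHAIN_APPROX_NONE); return cv2.drawContours(o*0,cs,-1,1,-1)
TRAY=[box(-106,106,-126,126,0,15),box(100,106,-126,126,0,45),box(-106,106,120,126,0,45)]
CARTON=[box(-30,30,-75,75,0,50)]
PANEL=[box(-60,90,-100,100,0,8),box(-6,6,-100,100,0,155)]
CADDY=[box(-32,32,-60,60,0,45),box(-32,-28,-60,60,0,105),box(-13,23,-6,6,0,105)]
def shift(bs,v): return [b+np.array(v)/1000 for b in bs]
E
python3 - <<'E'
from fit import *
np.set_printoptions(precision=4,suppress=True)
I={n:cv2.imread(f"pics/{n}0.png") for n in("top","side")}
g={n:cv2.cvtColor(I[n],cv2.COLOR_BGR2GRAY) for n in I}
def run(name,masks,boxes,p0,z=0):
    for k in (["top"],["side"],["top","side"]):
        p,f=fit({n:masks[n] for n in k},boxes,p0,z); print(name,k,p,round(f,1),[int(masks[n].sum()) for n in k])
    return p
tm={"top":comp(g["top"]>90,(220,260)),"side":comp(g["side"]>80,(270,340))}
t=run("tray",tm,TRAY,[.42,.19,.17])
cm={}
for n,(u,v) in dict(top=(175,222),side=(230,295)).items():
    h=cv2.cvtColor(I[n],cv2.COLOR_BGR2HSV); m=((h[...,1]>80)&(h[...,0]<25)&(tm[n]>0)).astype(np.uint8)
    pts=cv2.findNonZero(m); cm[n]=cv2.fillConvexPoly(m*0,cv2.convexHull(pts),1)
c=run("carton",cm,CARTON,[.47,.2,.1],.004)
pm={"top":comp((g["top"]>75)&(np.arange(560)[None]<452),(360,240)),"side":comp(g["side"]>70,(365,180))}
pb=PANEL+shift(CADDY,[39,0,50])
p=run("panel",pm,pb,[.46,-.2,.0])
R=np.array([[np.cos(t[2]),np.sin(t[2])],[-np.sin(t[2]),np.cos(t[2])]])
print("carton in tray",R@(c[:2]-t[:2]),c[2]-t[2])
out=[]
for n in I:
    o=cv2.resize(I[n],None,fx=2,fy=2,interpolation=cv2.INTER_CUBIC)
    for q,b,z,col in((t,TRAY,0,(0,0,255)),(c,CARTON,.004,(0,255,0)),(p,pb,0,(255,0,255))):
        for bx in b:
            P=((proj(n,place(q,bx,z))+.5)*2).astype(int)
            for i in range(8):
                for j in range(i):
                    if (bx[i]!=bx[j]).sum()==1: cv2.line(o,P[i],P[j],col,1)
    out.append(o)
a=out[0][330:590,270:910]; b=out[1][200:820,290:850]
a=cv2.resize(a,(640,260)); cv2.imwrite("pics/ov_top.png",cv2.resize(out[0][330:590,270:900],(800,330)))
cv2.imwrite("pics/ov_side.png",cv2.resize(b,(542,600)))
for n in pm: print(n, cv2.boundingRect(pm[n]),cv2.boundingRect(tm[n]))
E
```

```text
tray ['top'] [0.5081 0.2048 0.1682] 29.2 [8916]
tray ['side'] [0.5078 0.2042 0.1687] 84.4 [14692]
tray ['top', 'side'] [0.5075 0.2046 0.168 ] 120.7 [8916, 14692]
carton ['top'] [0.5408 0.2296 0.1174] 18.5 [1497]
carton ['side'] [0.5411 0.2282 0.1232] 119.2 [2920]Traceback (most recent call last):
  File "<stdin>", line 15, in <module>
  File "<stdin>", line 7, in run
  File "fit.py", line 21, in fit
    r=minimize(f,p0,method='Nelder-Mead',options=dict(initial_simplex=s,xatol=1e-4,fatol=.05))
    res = _minimize_neldermead(fun, x0, args, callback, bounds=bounds,
                               **options)
    fxr = func(xr)
    fx = function(np.copy(x), *(wrapper_args + args))
  File "fit.py", line 19, in <lambda>
    f=lambda p:sum(((cv2.GaussianBlur(sil(n,p,boxes,z),(0,0),1.2)-B[n])**2).sum() for n in B)
               ~~~^^^^^^^^^^^^^^^^^^^^^^^^^^^^^^^^^^^^^^^^^^^^^^^^^^^^^^^^^^^^^^^^^^^^^^^^^^^
  File "fit.py", line 19, in <genexpr>
    f=lambda p:sum(((cv2.GaussianBlur(sil(n,p,boxes,z),(0,0),1.2)-B[n])**2).sum() for n in B)
                                      ~~~^^^^^^^^^^^^^
  File "fit.py", line 15, in sil
    q=proj(n,place(p,b,z)); h=cv2.convexHull(((q+.5)*S*16-8).astype(np.int32)); cv2.fillConvexPoly(m,h,255,shift=4)
  File "fit.py", line 6, in proj
    i=viewer.camera_info(n); T=np.linalg.inv(np.array(i['world_from_camera']))
ValueError: time passes only in moves, steps and waits
```

```bash
python3 - <<'E'
s=open('fit.py').read()
s=s.replace("def proj(n,P):\n    i=viewer.camera_info(n); T","CI={n:viewer.camera_info(n) for n in('top','side')}\ndef proj(n,P):\n    i=CI[n]; T")
open('fit.py','w').write(s)
E
cat > meas.py <<'E'
from fit import *
np.set_printoptions(precision=4,suppress=True)
def run(name,masks,boxes,p0,z=0):
    for k in (["top"],["side"],["top","side"]):
        p,f=fit({n:masks[n] for n in k},boxes,p0,z); print(name,k,p,round(f,1),[int(masks[n].sum()) for n in k])
    return p
def cmask(I,tm):
    cm={}
    for n in I:
        h=cv2.cvtColor(I[n],cv2.COLOR_BGR2HSV); m=((h[...,1]>80)&(h[...,0]<25)&(tm[n]>0)).astype(np.uint8)
        cm[n]=cv2.fillConvexPoly(m*0,cv2.convexHull(cv2.findNonZero(m)),1)
    return cm
def rel(t,c):
    R=np.array([[np.cos(t[2]),np.sin(t[2])],[-np.sin(t[2]),np.cos(t[2])]]); return R@(c[:2]-t[:2]),c[2]-t[2]
def wire(o,n,q,b,z,col,s):
    for bx in b:
        P=((proj(n,place(q,bx,z))+.5)*s).astype(int)
        for i in range(8):
            for j in range(i):
                if (bx[i]!=bx[j]).sum()==1: cv2.line(o,P[i],P[j],col,1)
E
python3 - <<'E'
from meas import *
I={n:cv2.imread(f"pics/{n}0.png") for n in("top","side")}
g={n:cv2.cvtColor(I[n],cv2.COLOR_BGR2GRAY) for n in I}
tm={"top":comp(g["top"]>90,(220,260)),"side":comp(g["side"]>80,(270,340))}
t=np.array([.5078,.2045,.1683])
c=run("carton",cmask(I,tm),CARTON,[.54,.229,.12],.004)
pm={"top":comp((g["top"]>55)&(np.arange(560)[None]<452),(360,240)),"side":comp(g["side"]>50,(365,180))}
for n in pm: print(n, cv2.boundingRect(pm[n]),cv2.boundingRect(tm[n]))
pb=PANEL+shift(CADDY,[39,0,50])
p=run("panel",pm,pb,[.5,-.2,.0])
print("carton in tray",rel(t,c))
o=[]
for n,(x,y,w,h) in dict(top=(325,175,125,85),side=(300,105,120,125)).items():
    im=cv2.resize(I[n],None,fx=4,fy=4,interpolation=cv2.INTER_CUBIC); k=im.copy(); wire(im,n,p,pb,0,(255,0,255),4)
    a=np.hstack([k[y*4:(y+h)*4,x*4:(x+w)*4],im[y*4:(y+h)*4,x*4:(x+w)*4]]); o.append(cv2.resize(a,(560,int(560*a.shape[0]/a.shape[1]))))
cv2.imwrite("pics/panel1.png",np.vstack(o)); print(np.vstack(o).shape)
E
```

```text
carton ['top'] [0.5409 0.2295 0.1162] 18.6 [1497]
carton ['side'] [0.5411 0.2277 0.1441] 117.1 [2920]
carton ['top', 'side'] [0.5407 0.2285 0.1228] 139.5 [1497, 2920]
top (338, 189, 104, 63) (143, 183, 117, 104)
side (0, 0, 560, 420) (148, 239, 169, 164)
panel ['top'] [ 0.5217 -0.2503  0.0104] 145.1 [5122]
panel ['side'] [ 0.5228 -0.2501 -0.0285] 122435.4 [129657]
panel ['top', 'side'] [ 0.522  -0.2498 -0.0024] 122595.4 [5122, 129657]
carton in tray (array([0.0364, 0.0182]), np.float64(-0.04553887158784359))
(481, 560, 3)
```

View pics/panel1.png

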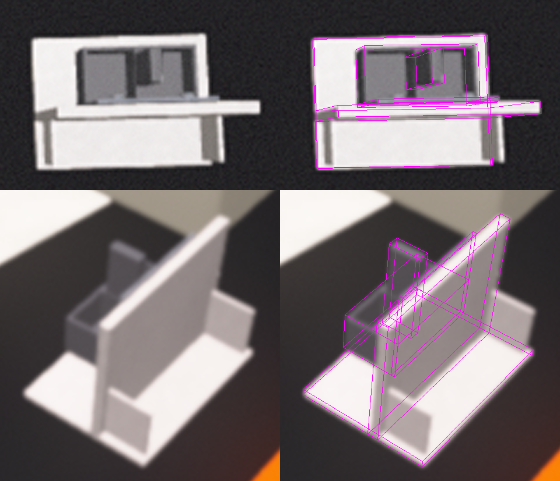

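Run:
```python
from meas import *
I={n:cv2.imread(f"pics/{n}0.png") for n in("top","side")}
g={n:cv2.cvtColor(I[n],cv2.COLOR_BGR2GRAY) for n in I}
for gy in (100,94,90):
  pb=PANEL+shift(CADDY,[39,0,50])+[box(-54,-6,-gy,-gy+6,0,50),box(-54,-6,gy-6,gy,0,50)]
  r=np.zeros((420,560),bool); r[105:230,300:418]=1; r[:150,300:345]=0
  m=(g["side"]>52)&r&~((I["side"][...,2]>I["side"][...,0].astype(int)+60))
  pm={"top":comp((g["top"]>55)&(np.arange(560)[None]<452),(360,240)),"side":comp(m,(365,180))}
  print(gy,cv2.boundingRect(pm["side"]))
  p=run("panel",pm,pb,[.5217,-.25,.01])
# caddy: grey region in top
```

```text
100 (309, 105, 109, 120)
panel ['top'] [ 0.5217 -0.2493  0.0069] 59.9 [5122]
panel ['side'] [ 0.5204 -0.2489 -0.0014] 979.4 [7178]
panel ['top', 'side'] [ 0.5212 -0.2488  0.0023] 1048.5 [5122, 7178]
94 (309, 105, 109, 120)
panel ['top'] [ 0.5217 -0.2502  0.0143] 84.9 [5122]
panel ['side'] [ 0.5205 -0.2486 -0.0084] 1012.2 [7178]
panel ['top', 'side'] [ 0.521  -0.2499  0.0109] 1114.1 [5122, 7178]
90 (309, 105, 109, 120)
panel ['top'] [ 0.5217 -0.2503  0.0142] 113.1 [5122]
panel ['side'] [ 0.5207 -0.2485 -0.0045] 1043.9 [7178]
panel ['top', 'side'] [ 0.5213 -0.2499  0.0094] 1165.3 [5122, 7178]
```

The white panel at top-view (385,212) in original pixels, with the grey caddy on it, is the one meant. The orange one at (370,330) is a decoy, and the enlarged crop confirms this. Tray, carton and panel fits agree within about 2 mm between the two cameras.

```bash
cat > plan.py <<'E'
import numpy as np, sys
from cell import env
from scipy.spatial.transform import Rotation as Ro
np.set_printoptions(precision=4,suppress=True)
T=np.array([.5078,.2045,.1683]); P=np.array([.5215,-.2493,.006])
def w(f,x,y):
    c,s=np.cos(f[2]),np.sin(f[2]); return np.array([f[0]+c*x-s*y,f[1]+s*x+c*y])
def local(f,p):
    d=np.array(p)-f[:2]; c,s=np.cos(f[2]),np.sin(f[2]); return np.array([c*d[0]+s*d[1],-s*d[0]+c*d[1]])
def plan(goal,yaw,n,start=None,grip=1,dec=1):
    s=env.sense(); 
    p,R=(s['tool_pos'],Ro.from_euler('xyz',s['ee_rot'])) if start is None else start
    G=Ro.from_euler('xyz',[np.pi,0,yaw]); rows=[]
    for k in range(n,0,-1):
        d=R.inv().apply((goal-p)/k); e=np.rad2deg((R.inv()*G).as_rotvec()/k)
        d=np.round(d*100,dec); e=np.round(e,1); rows.append([grip,d.tolist(),e.tolist()])
        p=p+R.apply(d/100); R=R*Ro.from_rotvec(np.deg2rad(e))
    for i in range(0,n,5): print(rows[i:i+5])
    print("end",p,R.as_euler('xyz')); return p,R
def st():
    s=env.sense(); print(s['t'],s['tool_pos'],s['ee_rot'],s['contact_force'],s['gripper_width'],"q",s['qpos'],"tray",local(T,s['tool_pos'][:2]),"panel",local(P,s['tool_pos'][:2])); return s
E
python3 - <<'E'
from plan import *
plan(np.r_[w(T,-.035,.018),.2],T[2]+np.pi/2,21)
E
```

```text
[[1, [-2.8, -2.5, 0.5], [-0.0, 0.0, -8.0]], [1, [-2.4, -2.8, 0.5], [-0.0, -0.0, -8.0]], [1, [-2.0, -3.1, 0.5], [-0.0, -0.0, -8.0]], [1, [-1.5, -3.4, 0.5], [-0.0, -0.0, -8.0]], [1, [-1.1, -3.6, 0.5], [-0.0, -0.0, -8.0]]]
[[1, [-0.5, -3.7, 0.5], [-0.0, -0.0, -8.0]], [1, [-0.0, -3.7, 0.5], [-0.0, -0.0, -8.0]], [1, [0.5, -3.7, 0.5], [-0.0, -0.0, -8.1]], [1, [1.0, -3.6, 0.5], [-0.0, -0.0, -8.0]], [1, [1.5, -3.4, 0.5], [-0.0, -0.0, -8.1]]]
[[1, [1.9, -3.2, 0.5], [-0.0, -0.0, -8.0]], [1, [2.4, -2.9, 0.5], [-0.0, -0.0, -8.1]], [1, [2.7, -2.5, 0.5], [-0.0, -0.0, -8.0]], [1, [3.1, -2.1, 0.5], [-0.0, -0.0, -8.1]], [1, [3.3, -1.6, 0.5], [-0.0, -0.0, -8.0]]]
[[1, [3.5, -1.2, 0.5], [-0.0, -0.0, -8.1]], [1, [3.6, -0.6, 0.5], [-0.0, -0.0, -8.0]], [1, [3.7, -0.1, 0.5], [-0.0, -0.0, -8.1]], [1, [3.7, 0.4, 0.5], [-0.0, -0.0, -8.0]], [1, [3.6, 0.9, 0.4], [-0.0, -0.0, -8.1]]]
[[1, [3.4, 1.3, 0.5], [-0.0, -0.1, -8.0]]]
end [0.4698 0.2161 0.2   ] [-3.1413  0.0005  1.7384]
```

Request:
carry_out(
  targets=[
    [1,[-2.8,-2.5,0],[0,0,-8]],
    [1,[-2.4,-2.8,0],[0,0,-8]],
    [1,[-2.0,-3.1,0],[0,0,-8]],
    [1,[-1.5,-3.4,0],[0,0,-8]],
    [1,[-1.1,-3.6,0],[0,0,-8]],
  ],
)

```text
t: 0.6
tool_pos: [0.2619, -0.3382, 0.3035]
ee_rot: [-3.141, 0.0, -0.503]
contact_force: [1.1, 1.2, 0.1]
gripper_width: 0.0854
```

Request:
carry_out(
  targets=[
    [1,[-0.5,-3.7,0],[0,0,-8]],
    [1,[0,-3.7,0],[0,0,-8]],
    [1,[0.5,-3.7,0],[0,0,-8.1]],
    [1,[1.0,-3.6,0],[0,0,-8]],
    [1,[1.5,-3.4,0],[0,0,-8.1]],
  ],
)

```text
t: 1.1
tool_pos: [0.3283, -0.1642, 0.3037]
ee_rot: [-3.142, 0.0, 0.199]
contact_force: [1.0, -0.8, -0.0]
gripper_width: 0.0856
```

Request:
carry_out(
  targets=[
    [1,[1.9,-3.2,0.5],[0,0,-8]],
    [1,[2.4,-2.9,0.5],[0,0,-8.1]],
    [1,[2.7,-2.5,0.5],[0,0,-8]],
    [1,[3.1,-2.1,0.5],[0,0,-8.1]],
    [1,[3.3,-1.6,1],[0,0,-8]],
  ],
)

```text
t: 1.6
tool_pos: [0.393, 0.0101, 0.274]
ee_rot: [3.141, -0.001, 0.901]
contact_force: [1.4, -0.9, -0.4]
gripper_width: 0.0857
```

Request:
carry_out(
  targets=[
    [1,[3.5,-1.2,1],[0,0,-8.1]],
    [1,[3.6,-0.6,1.5],[0,0,-8]],
    [1,[3.7,-0.1,1.5],[0,0,-8.1]],
    [1,[3.7,0.4,1.5],[0,0,-8]],
    [1,[3.6,0.9,1.3],[0,0,-8.1]],
  ],
)

```text
t: 2.1
tool_pos: [0.4579, 0.183, 0.2048]
ee_rot: [-3.141, 0.0, 1.605]
contact_force: [1.6, -0.7, 0.5]
gripper_width: 0.0852
```

Run:
```python
from plan import *
st()
s=plan(np.r_[w(T,-.035,.018),.104],T[2]+np.pi/2,5,dec=2)
```

```text
2.1 [0.4579 0.183  0.2048] [-3.141   0.0003  1.6048] [ 1.5549 -0.6939  0.5293] 0.08517403213015085 q [ 0.3803 -0.0629 -0.1665  1.4678 -0.0001  0.3463] tray [-0.0528 -0.0128] panel [-0.061   0.4327]
[[1, [0.66, 0.27, 2.02], [-0.0, 0.0, -1.5]], [1, [0.65, 0.29, 2.01], [-0.0, 0.0, -1.5]], [1, [0.64, 0.31, 2.02], [-0.0, 0.0, -1.6]], [1, [0.64, 0.32, 2.01], [-0.0, 0.0, -1.5]], [1, [0.62, 0.34, 2.02], [-0.0, 0.0, -1.6]]]
end [0.4703 0.2163 0.104 ] [-3.1409  0.0002  1.7392]
```

Request:
carry_out(
  targets=[
    [1,[0.66,0.27,2.0],[0,0,-1.5]],
    [1,[0.65,0.29,2.0],[0,0,-1.5]],
    [1,[0.64,0.31,2.0],[0,0,-1.6]],
    [1,[0.64,0.32,2.0],[0,0,-1.5]],
    [1,[0.62,0.34,2.0],[0,0,-1.6]],
  ],
)

```text
t: 2.6
tool_pos: [0.4703, 0.215, 0.1047]
ee_rot: [-3.141, 0.0, 1.734]
contact_force: [-0.4, 0.4, 0.4]
gripper_width: 0.0852
```

Request:
carry_out(
  targets=[
    [1,[0,1.2,0],[0,0,0]],
    [1,[0,1.2,0],[0,0,0]],
    [1,[0,0.8,0],[0,0,0]],
    [1,[0,0.8,0],[0,0,0]],
    [1,[0,0.8,0],[0,0,0]],
  ],
)

```text
t: 3.1
tool_pos: [0.5187, 0.2225, 0.1067]
ee_rot: [3.141, -0.0, 1.733]
contact_force: [-2.4, -0.7, 3.1]
gripper_width: 0.0854
```

Run:
```python
from plan import *
st()
```

```text
3.1 [0.5187 0.2225 0.1067] [ 3.1412 -0.0003  1.7326] [-2.3659 -0.6726  3.1367] 0.08544177527140559 q [ 0.4051  0.1352 -0.1531  1.282   0.0002  0.2433] tray [0.0138 0.0159] panel [0.0001 0.4718]
```

Request:
carry_out(
  targets=[
    [1,[0,0.4,0],[0,0,0]],
    [1,[0,0.4,0],[0,0,0]],
    [1,[0,0.3,0],[0,0,0]],
    [1,[0,0.2,0],[0,0,0]],
  ],
)

```text
t: 3.5
tool_pos: [0.5308, 0.2246, 0.1059]
ee_rot: [-3.142, -0.0, 1.733]
contact_force: [-3.1, -0.5, 1.9]
gripper_width: 0.0855
```

Run:
```python
from plan import *
st()
from meas import *
I={n:viewer.get_image(n)[...,::-1].copy() for n in("top","side")}
for n in I: cv2.imwrite(f"pics/{n}1.png",I[n])
cv2.imwrite("pics/v1.png",cv2.resize(I["side"][200:410,110:390],(800,600)))
```

```text
3.5 [0.5308 0.2246 0.1059] [-3.1415 -0.      1.7331] [-3.1147 -0.4659  1.8741] 0.08545285166512394 q [ 0.4003  0.1639 -0.1223  1.2847  0.      0.238 ] tray [0.0261 0.016 ] panel [0.0122 0.4739]
```

View pics/v1.png

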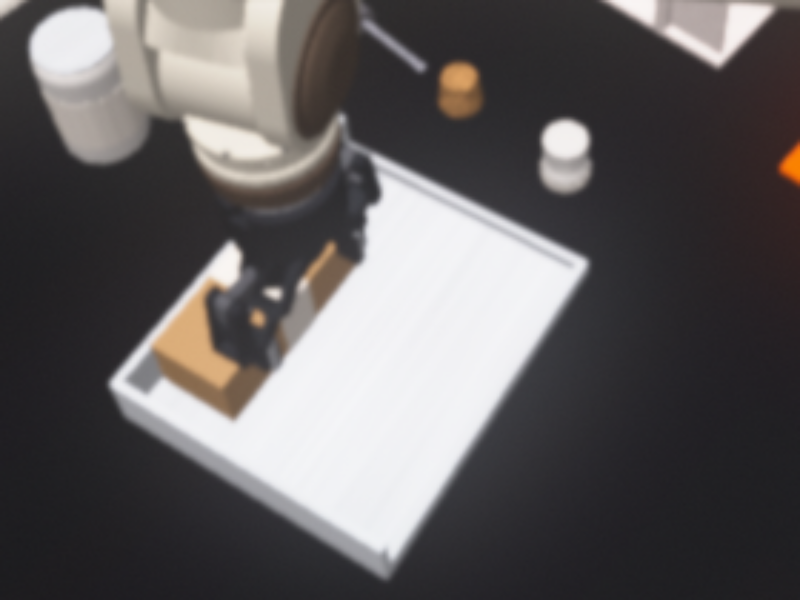

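The carton is upright and close to the far wall, with both fingers on its long side.

Request:
carry_out(
  targets=[
    [1,[0,0.2,0],[0,0,0]],
    [1,[0,0.1,0],[0,0,0]],
    [1,[0,0.1,0],[0,0,0]],
  ],
)

```text
t: 3.9
tool_pos: [0.5341, 0.2251, 0.1058]
ee_rot: [-3.14, 0.0, 1.733]
contact_force: [-9.7, -3.0, 4.1]
gripper_width: 0.0854
```

Request:
carry_out(
  targets=[
    [1,[0,-3.4,0],[0,0,0]],
    [0,[-3.6,0,0],[0,0,0]],
    [0,[-3.5,0,0],[0,0,0]],
    [0,[-3.5,0,0],[0,0,0]],
    [0,[0,0,0.3],[0,0,0]],
  ],
)

```text
t: 4.4
tool_pos: [0.5191, 0.1122, 0.1034]
ee_rot: [3.14, 0.001, 1.73]
contact_force: [-0.0, 0.9, 0.1]
gripper_width: 0.0284
```

Request:
carry_out(
  targets=[
    [0,[0,3.4,0],[0,0,0]],
    [0,[0,3.3,0],[0,0,0]],
    [0,[0,0,0],[0,0,0]],
    [0,[0.8,0,0],[0,0,0]],
    [0,[0.4,0,0],[0,0,0]],
  ],
)

```text
t: 4.9
tool_pos: [0.5818, 0.1387, 0.1027]
ee_rot: [-3.141, -0.0, 1.734]
contact_force: [0.3, 0.1, -0.1]
gripper_width: -0.0002
```

Run:
```python
from plan import *
st()
```

```text
4.9 [0.5818 0.1387 0.1027] [-3.1411 -0.0002  1.7335] [ 0.2553  0.0991 -0.1067] -0.00015201411657678475 q [ 0.234   0.2163 -0.068   1.2869  0.0002  0.0712] tray [ 0.0619 -0.0773] panel [0.0626 0.3876]
```

Request:
carry_out(
  targets=[
    [0,[0.6,0,0],[0,0,0]],
    [0,[0.6,0,0],[0,0,0]],
    [0,[0.6,0,0],[0,0,0]],
    [0,[0.6,0,0],[0,0,0]],
    [0,[0.3,0,0],[0,0,0]],
  ],
)

```text
t: 5.4
tool_pos: [0.5779, 0.1649, 0.1032]
ee_rot: [3.141, 0.0, 1.733]
contact_force: [-0.4, -3.8, 3.0]
gripper_width: -0.0001
```

Request:
carry_out(
  targets=[
    [0,[0.2,0,0],[0,0,0]],
    [0,[0.1,0,0],[0,0,0]],
    [0,[0,0,0],[0,0,0]],
  ],
)

```text
t: 5.7
tool_pos: [0.5776, 0.1674, 0.103]
ee_rot: [3.141, -0.0, 1.733]
contact_force: [-0.6, -2.7, 2.2]
gripper_width: 0.0001
```

Request:
carry_out(
  targets=[
    [0,[0.2,0,0],[0,0,0]],
    [0,[0.1,0,0],[0,0,0]],
    [0,[0.1,0,0],[0,0,0]],
    [0,[0.1,0,0],[0,0,0]],
  ],
)

```text
t: 6.1
tool_pos: [0.5768, 0.172, 0.1029]
ee_rot: [3.142, 0.001, 1.733]
contact_force: [0.8, -9.9, 2.5]
gripper_width: -0.0003
```

Request:
carry_out(
  targets=[
    [0,[0.1,0,0],[0,0,0]],
    [0,[-1.2,0,0],[0,0,0]],
    [0.5,[0,-4.9,0],[0,0,0]],
    [1,[4.6,0,0],[0,0,0]],
    [1,[4.8,0,0],[0,0,0]],
  ],
)

```text
t: 6.6
tool_pos: [0.5137, 0.2459, 0.1023]
ee_rot: [-3.141, -0.001, 1.73]
contact_force: [1.6, 0.4, 0.3]
gripper_width: 0.0432
```

Request:
carry_out(
  targets=[
    [1,[0,0,0],[0,0,0.2]],
    [1,[0,0,0],[0,0,0]],
    [1,[0,0.6,0],[0,0,0]],
    [1,[0,0.5,0],[0,0,0]],
    [1,[0,0.3,0],[0,0,0]],
  ],
)

```text
t: 7.1
tool_pos: [0.5298, 0.2478, 0.1028]
ee_rot: [3.141, -0.0, 1.728]
contact_force: [-1.4, -0.1, 0.5]
gripper_width: 0.0849
```

Run:
```python
from plan import *
st()
```

```text
7.1 [0.5298 0.2478 0.1028] [ 3.1415 -0.0002  1.7282] [-1.4293 -0.0628  0.5419] 0.08488376309386067 q [ 0.4374  0.185  -0.1042  1.2814  0.0001  0.28  ] tray [0.029 0.039] panel [0.0113 0.497 ]
```

Request:
carry_out(
  targets=[
    [1,[0,0,0],[0,0,-0.6]],
    [1,[0,0.1,0],[0,0,0]],
    [1,[0,0.1,0],[0,0,0]],
    [1,[0,0,0],[0,0,0]],
  ],
)

```text
t: 7.5
tool_pos: [0.5303, 0.2485, 0.1027]
ee_rot: [-3.14, 0.001, 1.74]
contact_force: [-4.3, -2.9, 2.3]
gripper_width: 0.0858
```

Request:
carry_out(
  targets=[
    [1,[0,0.1,0],[0,0,0]],
    [1,[0,0,0],[0,0,0]],
    [1,[0,-2,0],[0,0,0]],
    [1,[0,-1,-5],[0,0,0]],
    [1,[0,0,-5],[0,0,0]],
  ],
)

```text
t: 8.0
tool_pos: [0.5006, 0.2435, 0.2016]
ee_rot: [-3.138, 0.001, 1.74]
contact_force: [2.0, 0.9, 0.1]
gripper_width: 0.0857
```

Run:
```python
from plan import *
st()
plan(np.r_[w(P,.044,0.001),.27],P[2]+np.pi/2,11)
```

```text
8.0 [0.5006 0.2435 0.2016] [-3.138   0.0009  1.7405] [1.997  0.916  0.1211] 0.08568404991270435 q [ 0.4527  0.0913 -0.0167  1.4665  0.0001  0.283 ] tray [-0.0006  0.0397] panel [-0.018   0.4929]
[[1, [-4.5, -0.2, -0.6], [-0.0, 0.0, 0.9]], [1, [-4.5, -0.1, -0.6], [-0.0, 0.0, 0.8]], [1, [-4.5, -0.0, -0.6], [-0.0, 0.0, 0.9]], [1, [-4.5, 0.0, -0.6], [-0.0, 0.0, 0.8]], [1, [-4.5, 0.1, -0.6], [-0.0, 0.0, 0.9]]]
[[1, [-4.5, 0.2, -0.6], [-0.0, 0.0, 0.8]], [1, [-4.5, 0.2, -0.6], [-0.0, 0.0, 0.9]], [1, [-4.5, 0.3, -0.6], [-0.0, 0.0, 0.8]], [1, [-4.5, 0.4, -0.7], [-0.1, 0.0, 0.9]], [1, [-4.5, 0.4, -0.6], [-0.0, 0.0, 0.8]]]
[[1, [-4.5, 0.5, -0.7], [-0.1, 0.1, 0.9]]]
end [ 0.5657 -0.248   0.2702] [ 3.1415 -0.0003  1.5764]
```

Request:
carry_out(
  targets=[
    [1,[-4.5,-0.2,-0.8],[0,0,0.9]],
    [1,[-4.5,-0.1,-0.8],[0,0,0.8]],
    [1,[-4.5,0,-0.8],[0,0,0.9]],
    [1,[-4.5,0,-0.8],[0,0,0.8]],
    [1,[-4.5,0.1,-0.8],[0,0,0.9]],
  ],
)

```text
t: 8.5
tool_pos: [0.5318, 0.0192, 0.2426]
ee_rot: [3.14, 0.0, 1.665]
contact_force: [1.4, 0.5, -0.8]
gripper_width: 0.0851
```

Request:
carry_out(
  targets=[
    [1,[-4.5,0.2,-0.8],[0,0,0.8]],
    [1,[-4.5,0.2,-0.8],[0,0,0.9]],
    [1,[-4.5,0.3,-0.6],[0,0,0.8]],
    [1,[-4.5,0.4,-0.4],[0,0,0.9]],
    [1,[-4.5,0.4,-0.2],[0,0,0.8]],
  ],
)

```text
t: 9.0
tool_pos: [0.5615, -0.2047, 0.2706]
ee_rot: [3.14, 0.001, 1.591]
contact_force: [0.9, 1.6, 0.0]
gripper_width: 0.0854
```

Run:
```python
from meas import *
from plan import *
st()
plan(np.r_[w(P,.044,0.0),.27],P[2]+np.pi/2,2,dec=2)
I={n:viewer.get_image(n)[...,::-1].copy() for n in("top","side")}
for n in I: cv2.imwrite(f"pics/{n}2.png",I[n])
g={n:cv2.cvtColor(I[n],cv2.COLOR_BGR2GRAY) for n in I}
tm={"top":comp(g["top"]>90,(220,260)),"side":comp(g["side"]>80,(270,340))}
t=T; c=run("carton",cmask(I,tm),CARTON,[.57,.259,.168],.004); print(rel(t,c))
a=cv2.resize(I["top"][175:295,135:265],(520,480)); b=cv2.resize(I["top"][160:280,310:460],(280,224)); 
cv2.imwrite("pics/v2.png",a)
```

```text
9.0 [ 0.5615 -0.2047  0.2706] [3.1399 0.0006 1.5912] [0.8768 1.5778 0.0074] 0.08544440079357928 q [-0.3496  0.1913  0.2275  1.6053  0.0001 -0.37  ] tray [-0.0156 -0.4124] panel [0.0403 0.0444]
[[1, [-2.22, 0.16, 0.03], [0.0, 0.0, 0.4]], [1, [-2.22, 0.17, 0.04], [0.1, 0.0, 0.4]]]
end [ 0.5655 -0.249   0.27  ] [-3.1415  0.0005  1.5772]
carton ['top'] [0.5696 0.2608 0.1695] 22.3 [1529]
carton ['side'] [0.5715 0.2548 0.1811] 218.2 [2856]
carton ['top', 'side'] [0.57   0.2578 0.1684] 268.9 [1529, 2856]
(array([0.0702, 0.0421]), np.float64(0.0001499641549395636))
```

View pics/v2.png

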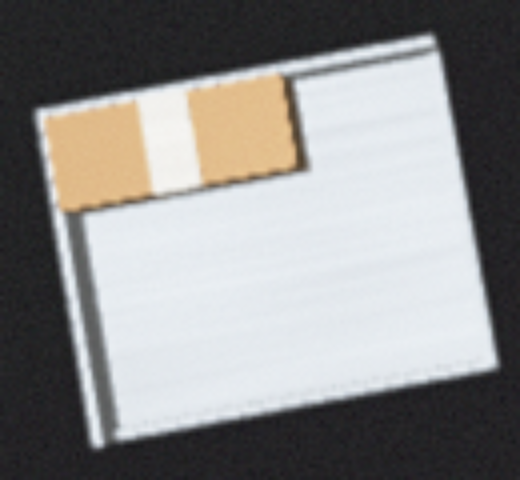

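Request:
carry_out(
  targets=[
    [1,[-2.2,0.16,0],[0.1,0,0.4]],
    [1,[-2.2,0.17,0],[0,0,0.4]],
    [1,[0,0,3],[0,0,0]],
    [1,[0,0,3],[0,0,0]],
    [1,[0,0,2.4],[0,0,0]],
  ],
)

```text
t: 9.6
tool_pos: [0.5651, -0.2462, 0.1843]
ee_rot: [-3.14, -0.0, 1.578]
contact_force: [1.2, 0.6, 0.3]
gripper_width: 0.0855
```

Run:
```python
from meas import *
from plan import *
st()
I={n:viewer.get_image(n)[...,::-1].copy() for n in("top","side")}
for n in I: cv2.imwrite(f"pics/{n}3.png",I[n])
a=cv2.resize(I["side"][90:230,290:430],(600,600),interpolation=cv2.INTER_CUBIC)
cv2.imwrite("pics/v3.png",a)
```

```text
9.6 [ 0.5651 -0.2462  0.1843] [-3.1396 -0.0003  1.578 ] [1.2319 0.5933 0.3014] 0.08554986574513712 q [-0.4107  0.2348  0.1123  1.4502 -0.0006 -0.4179] tray [-0.019  -0.4539] panel [0.0436 0.0028]
```

View pics/v3.png

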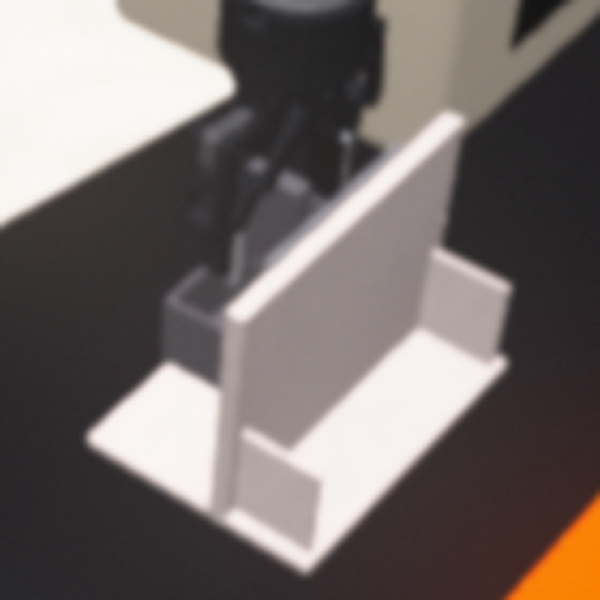

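Request:
carry_out(
  targets=[
    [1,[-0.25,0,0],[0,0,0]],
    [0.4,[0,0,0],[0,0,0]],
    [0.2,[0,0,0],[0,0,0]],
    [0,[0,0,0],[0,0,0]],
    [0,[0,0,0],[0,0,0]],
  ],
  grip_force=50,
)

```text
t: 10.2
tool_pos: [0.5654, -0.2492, 0.1866]
ee_rot: [-3.141, 0.0, 1.578]
contact_force: [-0.3, 1.1, 0.2]
gripper_width: 0.0283
```

Request:
carry_out(
  targets=[
    [0,[0,0,0],[0,0,0]],
    [0,[0,0,0],[0,0,0]],
    [0,[0,0,0],[0,0,0]],
  ],
  grip_force=70,
)

```text
t: 10.5
tool_pos: [0.5654, -0.2492, 0.1862]
ee_rot: [-3.141, 0.0, 1.578]
contact_force: [1.7, 0.0, 2.4]
gripper_width: 0.0113
```

Request:
carry_out(
  targets=[
    [0,[0,0,-0.5],[0,0,0]],
    [0,[0,0,-0.5],[0,0,0]],
    [0,[0,0,-0.5],[0,0,0]],
    [0,[0,0,-0.5],[0,0,0]],
    [0,[0,0,-0.4],[0,0,0]],
  ],
)

```text
t: 11.0
tool_pos: [0.5652, -0.2491, 0.2104]
ee_rot: [-3.14, 0.0, 1.578]
contact_force: [1.1, 0.6, -5.0]
gripper_width: 0.0112
```

Request:
carry_out(
  targets=[
    [0,[0,0,0],[0,0,0]],
    [0,[0,0,0],[0,0,0]],
  ],
)

```text
t: 11.2
tool_pos: [0.5652, -0.2492, 0.21]
ee_rot: [-3.14, 0.0, 1.578]
contact_force: [-0.4, 0.5, -3.9]
gripper_width: 0.0112
```

Request:
carry_out(
  targets=[
    [0,[0,0.5,0],[0,0,0]],
    [0,[0,0.5,0],[0,0,0]],
    [0,[0,0.5,0],[0,0,0]],
  ],
)

```text
t: 11.5
tool_pos: [0.5806, -0.249, 0.2096]
ee_rot: [-3.139, -0.0, 1.578]
contact_force: [-0.7, -0.1, -4.7]
gripper_width: 0.0113
```

Request:
carry_out(
  targets=[
    [0,[0,0.8,0],[0,0,0]],
    [0,[0,0.9,0],[0,0,0]],
    [0,[0,1.0,0],[0,0,0]],
    [0,[0,0,-1.5],[0,0,0]],
    [0,[0,0,-2.5],[0,0,0]],
  ],
)

```text
t: 12.0
tool_pos: [0.6076, -0.2485, 0.2479]
ee_rot: [-3.136, -0.001, 1.578]
contact_force: [0.8, 0.3, -3.1]
gripper_width: 0.011
```

Run:
```python
from plan import *
st()
plan(np.r_[w(T,.0057,.052),.25],T[2]+np.pi/2,15)
```

```text
12.0 [ 0.6076 -0.2485  0.2479] [-3.1363 -0.0015  1.5782] [ 0.7947  0.2605 -3.0767] 0.010989866633906392 q [-0.388   0.3415  0.366   1.6008 -0.0007 -0.3954] tray [ 0.0225 -0.4633] panel [0.0861 0.0003]
[[1, [3.4, -0.7, -0.0], [-0.0, -0.0, -0.6]], [1, [3.4, -0.6, -0.0], [-0.0, -0.0, -0.6]], [1, [3.4, -0.6, -0.0], [-0.0, -0.0, -0.6]], [1, [3.4, -0.6, -0.0], [-0.0, -0.0, -0.6]], [1, [3.4, -0.5, -0.0], [-0.0, -0.0, -0.6]]]
[[1, [3.4, -0.5, -0.0], [-0.0, -0.0, -0.6]], [1, [3.4, -0.4, -0.0], [-0.0, -0.0, -0.6]], [1, [3.4, -0.4, -0.0], [-0.0, -0.0, -0.6]], [1, [3.4, -0.4, -0.0], [-0.0, -0.0, -0.6]], [1, [3.4, -0.3, -0.0], [-0.0, -0.0, -0.6]]]
[[1, [3.4, -0.3, -0.0], [-0.1, -0.0, -0.6]], [1, [3.4, -0.3, -0.0], [-0.0, -0.0, -0.7]], [1, [3.4, -0.2, -0.0], [-0.1, -0.0, -0.6]], [1, [3.5, -0.2, -0.0], [-0.0, -0.1, -0.7]], [1, [3.4, -0.2, -0.1], [-0.1, -0.0, -0.6]]]
end [0.5044 0.2563 0.2501] [ 3.1414 -0.0004  1.7388]
```

Request:
carry_out(
  targets=[
    [0,[2.0,-0.5,0],[0,0,-0.6]],
    [0,[3.4,-0.7,0],[0,0,-0.6]],
    [0,[3.4,-0.6,0],[0,0,-0.6]],
    [0,[3.4,-0.6,0],[0,0,-0.6]],
    [0,[3.4,-0.6,0],[0,0,-0.6]],
  ],
)

```text
t: 12.5
tool_pos: [0.5729, -0.0924, 0.2499]
ee_rot: [-3.14, -0.0, 1.631]
contact_force: [-0.0, -0.4, -3.3]
gripper_width: 0.0114
```

Request:
carry_out(
  targets=[
    [0,[3.4,-0.5,0],[0,0,-0.6]],
    [0,[3.4,-0.4,0],[0,0,-0.6]],
    [0,[3.4,-0.4,0],[0,0,-0.6]],
    [0,[3.4,-0.4,0],[0,0,-0.6]],
    [0,[3.4,-0.3,0],[0,0,-0.6]],
  ],
)

```text
t: 13.0
tool_pos: [0.5392, 0.0757, 0.2502]
ee_rot: [-3.14, -0.0, 1.683]
contact_force: [0.8, 1.0, -3.5]
gripper_width: 0.0114
```

Request:
carry_out(
  targets=[
    [0,[3.4,-0.3,0],[0,0,-0.6]],
    [0,[3.4,-0.3,0],[0,0,-0.7]],
    [0,[3.4,-0.2,0],[0,0,-0.6]],
    [0,[3.4,-0.2,0],[0,0,-0.7]],
    [0,[2.5,-0.1,0],[0,0,-0.6]],
  ],
)

```text
t: 13.5
tool_pos: [0.5067, 0.2346, 0.2502]
ee_rot: [-3.14, -0.001, 1.74]
contact_force: [0.7, 0.1, -5.0]
gripper_width: 0.011
```

Run:
```python
from plan import *
st()
plan(np.r_[w(T,.0057,.052),.25],T[2]+np.pi/2,3,dec=2)
```

```text
13.5 [0.5067 0.2346 0.2502] [-3.1402 -0.0006  1.74  ] [ 0.6873  0.1131 -4.9748] 0.011025711096096312 q [0.4332 0.0942 0.0798 1.5576 0.001  0.264 ] tray [0.0039 0.0298] panel [-0.0119  0.484 ]
[[1, [0.74, 0.06, 0.01], [-0.0, -0.0, 0.0]], [1, [0.74, 0.06, 0.0], [-0.0, -0.0, 0.0]], [1, [0.74, 0.06, 0.01], [-0.1, -0.0, 0.1]]]
end [0.5047 0.2568 0.25  ] [ 3.1413 -0.0006  1.7383]
```

Request:
carry_out(
  targets=[
    [0,[0.75,0.06,0],[0,0,0]],
    [0,[0.7,0.06,0],[0,0,0]],
    [0,[0.5,0,0],[0,0,0]],
    [0,[0,0,1.5],[0,0,0]],
    [0,[0,0,2],[0,0,0]],
  ],
)

```text
t: 14.0
tool_pos: [0.5056, 0.2514, 0.2157]
ee_rot: [3.141, -0.001, 1.737]
contact_force: [-0.4, 0.4, -5.3]
gripper_width: 0.0111
```

Run:
```python
from meas import *
from plan import *
s=st()
I={n:viewer.get_image(n)[...,::-1].copy() for n in("top","side")}
o=[]
tc=local(T,s['tool_pos'][:2])
cp=np.r_[w(T,tc[0]-.0047,tc[1]),s['ee_rot'][2]-np.pi/2]
hc=np.r_[w(T,.07,.045),T[2]]
for n,(x,y,w_,h) in dict(top=(135,170,135,125),side=(140,190,190,215)).items():
    cv2.imwrite(f"pics/{n}4.png",I[n]); im=cv2.resize(I[n],None,fx=4,fy=4,interpolation=cv2.INTER_CUBIC)
    wire(im,n,cp,CADDY,s['tool_pos'][2]-.1362,(255,0,255),4); wire(im,n,hc,CARTON,.004,(0,255,0),4); wire(im,n,T,TRAY,0,(0,0,255),4)
    a=im[y*4:(y+h)*4,x*4:(x+w_)*4]; o.append(cv2.resize(a,(400,int(400*h/w_))))
H=max(a.shape[0] for a in o); cv2.imwrite("pics/v4.png",np.hstack([np.pad(a,((0,H-a.shape[0]),(0,0),(0,0))) for a in o]))
```

```text
14.0 [0.5056 0.2514 0.2157] [ 3.1411 -0.0007  1.7373] [-0.437   0.4456 -5.3317] 0.011148921395064444 q [0.4612 0.1057 0.0259 1.4903 0.0005 0.2947] tray [0.0056 0.0466] panel [-0.0129  0.5008]
```

View pics/v4.png

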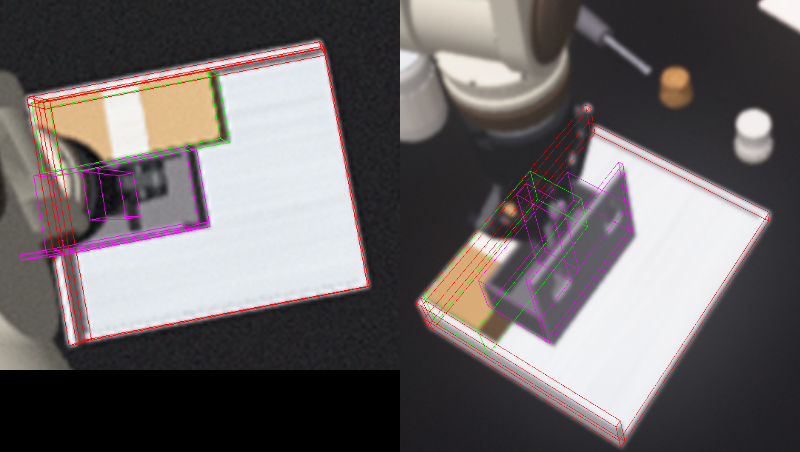

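The wireframes sit on the image: the caddy is held square, about 7 mm short of the carton and 13 mm short of the +y wall, so it can go down.

Request:
carry_out(
  targets=[
    [0,[0.2,0,2],[0,0,0]],
    [0,[0.2,0,2],[0,0,0]],
    [0,[0,0,1.5],[0,0,0]],
    [0,[0,0,1.0],[0,0,0]],
    [0,[0,0,0.5],[0,0,0]],
  ],
)

```text
t: 14.6
tool_pos: [0.5039, 0.2553, 0.1445]
ee_rot: [-3.139, -0.0, 1.738]
contact_force: [0.1, -0.1, -4.0]
gripper_width: 0.0111
```

Request:
carry_out(
  targets=[
    [0,[0,0,0.2],[0,0,0]],
    [0,[0,0,0.1],[0,0,0]],
    [0,[0,0,0.1],[0,0,0]],
  ],
)

```text
t: 14.9
tool_pos: [0.5042, 0.2557, 0.1417]
ee_rot: [-3.141, -0.001, 1.738]
contact_force: [-0.6, -0.0, -4.8]
gripper_width: 0.0112
```

Request:
carry_out(
  targets=[
    [0,[0,0.2,0],[0,0,0]],
    [0,[0,0.2,0],[0,0,0]],
    [0,[0,0.1,0],[0,0,0]],
    [0,[0,0,0],[0,0,0]],
  ],
)

```text
t: 15.3
tool_pos: [0.5091, 0.2566, 0.1413]
ee_rot: [-3.14, -0.0, 1.738]
contact_force: [0.2, 0.3, -3.2]
gripper_width: 0.0114
```

Request:
carry_out(
  targets=[
    [0,[0,0.1,0],[0,0,0]],
    [0,[0,0.1,0],[0,0,0]],
    [0,[0,0,0],[0,0,0]],
  ],
)

```text
t: 15.6
tool_pos: [0.511, 0.2569, 0.1413]
ee_rot: [-3.14, -0.0, 1.738]
contact_force: [-0.7, 1.4, 0.1]
gripper_width: 0.0112
```

Run:
```python
from plan import *
st()
```

```text
15.6 [0.511  0.2569 0.1413] [-3.1402 -0.0005  1.7384] [-0.7094  1.3979  0.0518] 0.011160396544412216 q [ 0.4655  0.1389 -0.0813  1.3518  0.0009  0.2979] tray [0.0119 0.0511] panel [-0.0075  0.5062]
```

Request:
carry_out(
  targets=[
    [0,[0.3,0,0],[0,0,0]],
    [0,[0.3,0,0],[0,0,0]],
    [0,[0.1,0,0],[0,0,0]],
    [0,[0,0,0],[0,0,0]],
  ],
)

```text
t: 16.0
tool_pos: [0.5098, 0.2639, 0.1412]
ee_rot: [-3.141, -0.0, 1.739]
contact_force: [0.1, -0.7, 0.2]
gripper_width: 0.0116
```

Request:
carry_out(
  targets=[
    [0,[0.1,0,0],[0,0,0]],
    [0,[0.1,0,0],[0,0,0]],
    [0,[0,0,0],[0,0,0]],
  ],
)

```text
t: 16.3
tool_pos: [0.5095, 0.2655, 0.1412]
ee_rot: [-3.14, 0.0, 1.738]
contact_force: [0.5, -4.1, 1.2]
gripper_width: 0.0112
```

Request:
carry_out(
  targets=[
    [0,[0,0.1,0],[0,0,0]],
    [0,[0,0,0.1],[0,0,0]],
    [0,[0,0,0.1],[0,0,0]],
    [0,[0,0,0],[0,0,0]],
  ],
)

```text
t: 16.7
tool_pos: [0.51, 0.2656, 0.1413]
ee_rot: [-3.141, -0.0, 1.738]
contact_force: [-7.0, -7.5, 19.4]
gripper_width: 0.0112
```

Request:
carry_out(
  targets=[
    [0,[0,0,-0.1],[0,0,0]],
    [0.2,[0,0,0],[0,0,0]],
    [0.5,[0,0,0],[0,0,0]],
    [0.7,[0,0,0],[0,0,0]],
    [0.7,[0,0,0],[0,0,0]],
  ],
)

```text
t: 17.2
tool_pos: [0.5102, 0.266, 0.1397]
ee_rot: [-3.139, -0.0, 1.739]
contact_force: [0.1, 0.4, -0.0]
gripper_width: 0.0591
```

Request:
carry_out(
  targets=[
    [0.7,[0,0,-2],[0,0,0]],
    [0.7,[0,0,-4],[0,0,0]],
    [0.7,[0,0,-5],[0,0,0]],
    [0.7,[-5,0,0],[0,0,0]],
    [0.7,[-5,0,0],[0,0,0]],
  ],
)

```text
t: 17.7
tool_pos: [0.5277, 0.1674, 0.2517]
ee_rot: [3.14, -0.001, 1.742]
contact_force: [0.3, -0.1, -1.0]
gripper_width: 0.0599
```

Request:
carry_out(
  targets=[
    [0.7,[-5,0,0],[0,0,0]],
    [0.7,[-5,0,0],[0,0,0]],
    [0.7,[-5,0,0],[0,0,0]],
    [0.7,[-5,0,0],[0,0,0]],
    [0.7,[-5,0,0],[0,0,0]],
  ],
)

```text
t: 18.2
tool_pos: [0.5689, -0.0813, 0.2499]
ee_rot: [-3.14, -0.0, 1.738]
contact_force: [1.2, 1.2, 0.9]
gripper_width: 0.06
```

Run:
```python
from meas import *
from plan import *
s=st()
I={n:viewer.get_image(n)[...,::-1].copy() for n in("top","side")}
g={n:cv2.cvtColor(I[n],cv2.COLOR_BGR2GRAY).astype(float) for n in I}
tm={"top":sil("top",T,TRAY)>.5,"side":sil("side",T,TRAY+[box(-100,100,-120,120,0,110)])>.5}
# caddy: dark pixels within tray (top view), fit
k=(g["top"]<135)&cv2.erode(sil("top",T,[box(-98,98,-118,118,4,15)]),np.ones((3,3))).astype(bool)
n_,l,stt,_=cv2.connectedComponentsWithStats(k.astype(np.uint8)); j=1+stt[1:,4].argmax(); m=(l==j)
p,f=fit({"top":m},CADDY,np.r_[w(T,.008,.06),T[2]],.004); print("caddy top",p,rel(T,p),f,m.sum())
o=[]
cp=np.r_[w(T,.008,.06),T[2]]; hc=np.r_[w(T,.07,.045),T[2]]
for n,(x,y,w_,h) in dict(top=(135,170,135,125),side=(140,190,190,215)).items():
    cv2.imwrite(f"pics/{n}5.png",I[n]); im=cv2.resize(I[n],None,fx=4,fy=4,interpolation=cv2.INTER_CUBIC)
    if n=="side": wire(im,n,cp,CADDY,.004,(255,0,255),4); wire(im,n,hc,CARTON,.004,(0,255,0),4)
    a=im[y*4:(y+h)*4,x*4:(x+w_)*4]; o.append(cv2.resize(a,(400,int(400*h/w_))))
H=max(a.shape[0] for a in o); cv2.imwrite("pics/v5.png",np.hstack([np.pad(a,((0,H-a.shape[0]),(0,0),(0,0))) for a in o]))
```

```text
18.2 [ 0.5689 -0.0813  0.2499] [-3.1403 -0.0004  1.7385] [1.1757 1.2097 0.8773] 0.05995212836244606 q [-0.1419  0.1337  0.1225  1.5609 -0.     -0.3096] tray [ 0.0124 -0.292 ] panel [0.0484 0.1677]
caddy top [0.5117 0.2583 0.0634] (array([0.0129, 0.0524]), np.float64(-0.1049063509812739)) 603.9802582436977 616
```

View pics/v5.png

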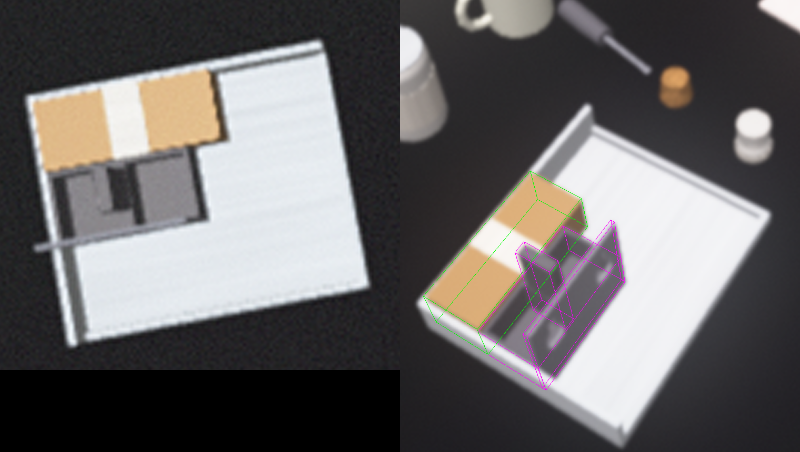

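Run:
```python
from meas import *
from plan import *
import fit as F
occ=[box(-106,106,120,126,0,45)]
m={}
for n in("top","side"):
    a=cv2.imread(f"pics/{n}2.png").astype(int); b=cv2.imread(f"pics/{n}5.png").astype(int)
    d=(abs(a-b).max(2)>45)&(sil(n,T,[box(-106,106,-126,135,0,115)])>.5)
    q,l,s,_=cv2.connectedComponentsWithStats(d.astype(np.uint8)); m[n]=l==1+s[1:,4].argmax()
o=F.sil; wall=o("side",T,occ)
F.sil=lambda n,p,b,z=0:o(n,p,b,z)*(1-wall if n=="side" else 1)
for k in(["top"],["side"],["top","side"]):
    p,f=F.fit({n:m[n] for n in k},CADDY,np.r_[w(T,.008,.06),T[2]],.004); print(k,rel(T,p),round(f,1),[m[n].sum() for n in k])
I={n:cv2.imread(f"pics/{n}5.png") for n in("top",)}
c,f=F.fit(cmask(I,{"top":np.ones((420,560))*(o("top",T,TRAY)>.5)}),CARTON,np.r_[w(T,.07,.045),T[2]],.004);print("carton",rel(T,c),f)
```

```text
['top'] (array([0.0062, 0.0555]), np.float64(-0.0038272867212788553)) 41.7 [np.int64(1235)]
['side'] (array([0.0012, 0.0624]), np.float64(0.06922819375132186)) 262.7 [np.int64(2439)]
['top', 'side'] (array([0.0044, 0.0597]), np.float64(0.022381571026324043)) 373.1 [np.int64(1235), np.int64(2439)]
carton (array([0.0705, 0.0454]), np.float64(-0.009068464132462373)) 23.4198908323039
```

Run:
```python
from meas import *
from plan import *
import fit as F
wall=sil("side",T,[box(-106,106,120,126,0,45)]); o=F.sil
F.sil=lambda n,p,b,z=0:o(n,p,b,z)*(1-wall if n=="side" else 1)
v=[]
for th in (15,22,30):
  m={}
  for n in("top","side"):
    a=cv2.GaussianBlur(cv2.imread(f"pics/{n}2.png"),(3,3),0).astype(int); b=cv2.GaussianBlur(cv2.imread(f"pics/{n}5.png"),(3,3),0).astype(int)
    d=(abs(a-b).max(2)>th)&(o(n,T,[box(-60,45,-20,135,0,115)])>.5)
    q,l,s,_=cv2.connectedComponentsWithStats(d.astype(np.uint8)); c=(l==1+s[1:,4].argmax()).astype(np.uint8)
    cs,_=cv2.findContours(c,0,1); m[n]=cv2.drawContours(c*0,cs,-1,1,-1)
    if th==22:
        M=o(n,np.r_[w(T,.008,.06),T[2]],CADDY,.004)*(1-wall if n=="side" else 1)
        im=cv2.imread(f"pics/{n}5.png"); cs,_=cv2.findContours((M>.5).astype(np.uint8),0,1)
        x,y,W,H=dict(top=(140,195,70,60),side=(165,280,90,100))[n]; s=8 if n=="top" else 6
        big=cv2.resize(im[y:y+H,x:x+W],None,fx=s,fy=s,interpolation=cv2.INTER_CUBIC)
        Mb=cv2.resize(M[y:y+H,x:x+W],None,fx=s,fy=s,interpolation=cv2.INTER_CUBIC); cs,_=cv2.findContours((Mb>.5).astype(np.uint8),0,1)
        cv2.drawContours(big,cs,-1,(0,0,255),1); v.append(cv2.resize(big,(400,int(400*H/W))))
  for k in(["top"],["side"]):
    p,f=F.fit({n:m[n] for n in k},CADDY,np.r_[w(T,.008,.06),T[2]],.004); print(th,k,rel(T,p),round(f,1))
H=max(a.shape[0] for a in v); cv2.imwrite("pics/v6.png",np.hstack([np.pad(a,((0,H-a.shape[0]),(0,0),(0,0))) for a in v]))
```

```text
15 ['top'] (array([0.006 , 0.0574]), np.float64(-6.586045067347168e-05)) 9.2
15 ['side'] (array([0.0054, 0.0595]), np.float64(-0.005650858642593265)) 31.4
22 ['top'] (array([0.0058, 0.0559]), np.float64(0.00980211366700906)) 18.0
22 ['side'] (array([0.0054, 0.0599]), np.float64(-0.0008189200621223081)) 25.8
30 ['top'] (array([0.0059, 0.0553]), np.float64(-0.004611462941075228)) 23.1
30 ['side'] (array([0.0044, 0.0614]), np.float64(-0.019802209730919562)) 61.1
```

View pics/v6.png

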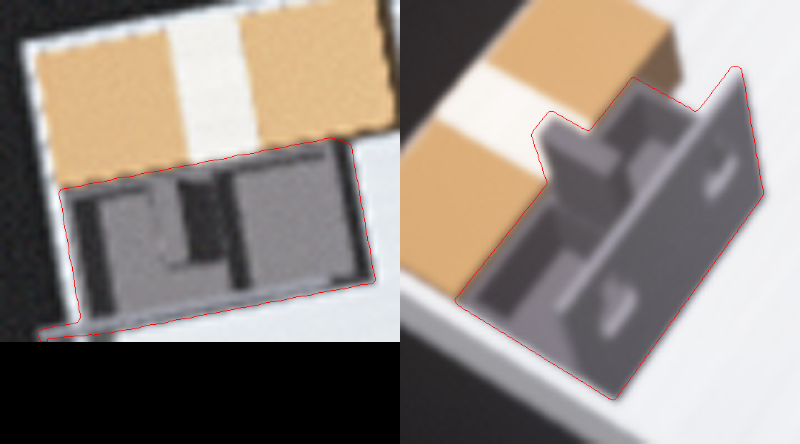

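The outline of the nominal packed pose lies on the caddy in both views, so I'm handing in.

```bash
python3 -c "
from cell import env
print(env.sign_off())"
```

```text
the job is handed in; nothing more can be done
None
```

The tray is packed and the job is handed in, at about 18 s of the 66 s allowed. The sign-off gave no verdict.

- **Carton:** I pushed it against the far high wall, then the left high wall, then square again, feeling about 10 N of contact on each wall. The last top-view fit puts it at x 70.5 mm, y 45.4 mm in the tray's frame, 0.01 rad off square.
- **Caddy:** I raised it 24 mm on the studs, drew it forward about 42 mm and carried it to the tray. I slid it against the carton and the +y wall, pressed it onto the floor (about 19 N) and released it there.
- **Last checks:** The outline of the nominal packed pose lies on the caddy in both camera views. The fits gave x 4 to 6 mm (allowed 2 to 14) and y 55 to 61 mm (must be above 54), and are square within 0.02 rad.
- **Disagreements:**
  - The top view alone read y as low as 55 mm, close to the limit, probably because the grey back plate barely stands out against the wall. The side view and the arm's own position at contact both gave about 60 mm.
  - My first caddy fits after release used poor masks: one was off by 0.1 rad and a side-view one by 0.07 rad. I discarded both.
- **Bystanders:** The jar and stopper stood where they had been in the last pictures. I did not measure the other bystanders, but the arm stayed well clear of them.

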